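# Find the empty cell of a flap-topped slide file by touch and file a carton in it

### The job

Take the lidded specimen cup off the slide file and stand it upright on the clear worktop. Then feel through the flaps of the file which of its six cells is the one empty cell, and press the loose slide carton down through that cell's flaps, flat, until it is fully home on the cell's floor. Slides are glass, so press gently on the file and with the carton, and leave everything else where it stands.

Things in the scene. Friction and masses are not known exactly. Their poses are not given: they have to be found in the camera images.
- file_box: Low grey plastic slide file, fixed, 158 (x) x 204 (y) x 48 mm high. Origin: centre of its underside; x points away from its front (with the label holder), y left, z up. Six cells: centres at x = -50, 0, +50 and y = -49, +49 mm from the origin. Each opening is 42 (x) x 90 mm (y), 8 mm walls between; cell floor (soft, sprung, gives up to 6 mm) 13 mm above the worktop. Five cells (any) hold a carton like the loose one; one is empty.
- file_top (a point): Middle of the file's flat top, 48 mm above the worktop, axes as the file's. Every cell opening here is shut by two opaque grey flaps 2 mm thick, flush with the top, hinged on the opening's two long (y) edges and meeting along its middle, slippery. They swing down only; springs shut them. All look alike. More than 60 N of finger or carton on the file is too much.
- cell_corner (a point): Point on the file's top over the middle of one corner cell (x -50, y -49 mm), as an example. Pressed at the middle with shut fingers (2 to 6 N), the flaps of the empty cell give way for more than 20 mm; over a full cell, whose carton's top lies 5 mm below the file's top, they stop firmly after 1 to 5 mm. A carton laid on flaps rests there; about 5 to 10 N on the middle of its top sends it down.
- carton_center (a point): Centre (half-way up) of the loose slide carton, a closed cardboard box 32 (x) x 82 (y) x 30 mm (z), about 0.2 kg, lying flat on the worktop to the right of the file. It is to lie in the cell with its long side along the file's y (either way round).
- cup_center (a point): Centre (half-way up) of the closed specimen cup with a white lid, 58 mm diameter, 75 mm tall, about 0.18 kg, standing upright on top of the file's flaps (underside 48 mm above the worktop). Grasp round the body. z is its upright axis.
- clear_spot (a point): A point on the worktop, left of the file: the middle of an empty patch about 120 mm across, where the cup may be stood (any other clear worktop will do).
- bench_timer: Bystander: flat white bench timer 66 x 62 x 20 mm, origin at the centre of its underside. Leave it.
- stain_jar: Bystander: lidded jar (black lid), 58 mm diameter, 97 mm tall, origin at the centre of its underside. Leave it.
Mind the look-alikes: they are no part of the job. Of the things like the part that bears cup_center, leave any that is red; of the rest the larger one is meant.

How it is judged:
By the outcome, as a careful person would: the job done as asked, in the order asked, and still so for the second after the job is handed in, with the robot touching nothing.
It also fails if it takes over 72 s, if anything falls off the work surface, if the arm or the gripper's body presses on something with over 40 N, if the wrist force passes 120 N, or if a joint passes its speed limit or range.

### The arm

A 6-joint arm with a two-finger parallel gripper is mounted at the origin on a cart in front of the work surface, level with it; the furniture and walls round the work are solid. World frame = base frame: x ahead of the robot, y to its left, z up, the work surface at z = 0. Lengths are in m, angles in rad, forces in N, time in s.
With the tool pointing down it reaches from about 0.35 to 0.85 m from the base axis. Payload 8.1 kg.
Tool frame: the origin (TCP) lies at the centre of the arm's flange, where the gripper is bolted on; the fingertips stand 186 mm ahead of it and the grasp point (between the pads) lies 167 mm ahead of it; z points along the fingers, y is the line along which they close (so a half turn about z gives the same grasp; the last joint's range is limited). The gripper opens to 93 mm and grips with 3 to 60 N. Pads are 15 mm wide; open, the fingers measure 128 mm over their backs; the gripper's body (75 mm by 188 mm) begins 65 mm behind the grasp point.
Start: joints at [-1.229, 0.13, 1.488, -0, 1.523, -0.085], TCP at [0.248, -0.546, 0.405] pointing down, gripper open.
Joint ranges: [-2.96, 2.96], [-0.89, 2.26], [0.02, 2.5], [-1.34, 4.48], [0, 2.73], [-2.66, 2.66]. Speed limits (rad/s): [2.39, 2.39, 2.79, 3.14, 3.14, 3.14].

### API

Orientations are given as a rotation vector (axis times angle).
In Python, from plant import robot gives the robot as it stands.
- The arm moves only by the tool apply_moves, never from a script. Its argument "series" is a list of rows, each a list of 2 entries, a list of its own where there are three numbers: the shift along the tool's x, y, z in mm, then the turn, a rotation vector about the tool's x, y, z in rad. A call has 1 to 12 rows; each row shifts and turns the commanded pose from where the row before left it, along the tool's axes as they then stand; what a row does not reach is not made up. A row lasts 1/12 s, in which the tool goes at most 41.7 mm and 7.16 degrees, less where a joint would pass 70% of its speed; a pose out of reach is approached as far as the arm can. A call is refused whole if a number of a shift passes 41.7 or a number of a turn 0.125, either way. A call with a gripper value outside its range is refused whole. "claw" is the opening, from 0 (shut) to 1 (fully open), set as the call begins (left out, the last holds). The fingers move at their own pace and stop on an object; "newtons" is the grip in N (left out, the last holds). Time passes only in rows, so rows that do not move let the fingers close. It gives the time, the measured TCP pose, the force, the opening and the grip force at its end, in the units of the state.
- robot.read_state(): the state, without advancing time (a new reading comes with each control period).
- robot.read_camera(name): name is "scene" or "top" or "wrist"; returns (picture, depth): 384x512x3 uint8, blue, green, red; 384x512 float32, m along the optical axis (not along the pixel's ray), 0 where there is no reading.
- robot.calibration(name): a dict with "fx", "fy", "cx", "cy" (pixels), "D" ([k1, k2, p1, p2, k3] as OpenCV has them; the pictures are not rectified), "extrinsics" (4x4, takes a point from world to camera coordinates). Camera axes: x right, y down, z forward; pixel columns grow to the right and rows downward; lengths in m; the calibration is good to about 2 mm. A picture is of the moment at which its call begins: read the wrist's pose just before it. calibration takes no time and is no camera call; for the wrist camera it gives the pose at the moment of the call.
- robot.close_job(): hands the job in; it is judged then, once.
The state is a dict: "t": time; "q": joint angles; "dq": joint speeds; "joint_torque": joint torques, N m; "tool_pos": TCP position; "orientation": TCP orientation; "force": force on the tool from outside, world axes, zero at the start; "wrist_torque": the same for the moment, N m; "opening": finger opening in m; "gripper_force": force on a finger pad.
Only numpy, scipy, OpenCV 4.12 (cv2) and the standard library are available. Lean on these libraries where they do the work, as an engineer would, in place of code of your own. Each camera call takes 0.05 s, during which the arm holds its last target. There are 200 camera calls.

## Working session

There is one attempt and no reset: what is moved stays moved. The work goes in short steps, Python scripts to look and compute and a tool call to move; the robot and the scene stay as the last step left them, time stands still between calls to the robot, and variables do not carry over. Pictures are saved under pics/ and viewed, at most 10 in all, crops included, and the job is handed in when it is done.

Besides the shell and the picture viewer there is one more tool, called after "Emit:" as name(argument=value, ...), one argument or row to a line, values as JSON. apply_moves: Moves the arm, as the interface text tells. Its arguments: {"type":"object","properties":{"series":{"type":"array"},"claw":{"type":"number"},"newtons":{"type":"number"}},"required":["series"]}

```bash
mkdir -p pics; ls
cat > h.py <<'E'
import numpy as np, cv2
from plant import robot
from scipy.spatial.transform import Rotation as R
def snap(n):
    c=robot.calibration(n); im,d=robot.read_camera(n); np.savez(f'pics/{n}.npz',im=im,d=d,E=c['extrinsics'],K=np.array([[c['fx'],0,c['cx']],[0,c['fy'],c['cy']],[0,0,1.]]),D=np.array(c['D']))
    return im
def world(n,u,v,z=None):
    """pixel -> world; by depth, or on plane z"""
    f=np.load(f'pics/{n}.npz'); p=cv2.undistortPoints(np.array([[[u,v]]],float),f['K'],f['D'])[0,0]
    r=np.array([p[0],p[1],1]); T=np.linalg.inv(f['E']); o=T[:3,3]; w=T[:3,:3]@r
    s=f['d'][int(round(v)),int(round(u))] if z is None else (z-o[2])/w[2]
    return o+s*w
def cloud(n):
    f=np.load(f'pics/{n}.npz'); h,w=f['d'].shape
    uv=np.stack(np.meshgrid(np.arange(w),np.arange(h)),-1).reshape(-1,1,2).astype(float)
    p=cv2.undistortPoints(uv,f['K'],f['D'])[:,0]; c=np.c_[p,np.ones(len(p))]*f['d'].reshape(-1,1)
    T=np.linalg.inv(f['E']); return (c@T[:3,:3].T+T[:3,3]).reshape(h,w,3)
def st():
    s=robot.read_state(); return s
E
python3 - <<'E'
from h import *
a=snap('scene');b=snap('top')
cv2.imwrite('pics/a1.png',cv2.resize(a,(800,600)));cv2.imwrite('pics/b1.png',cv2.resize(b,(800,600)))
s=st();print({k:np.round(v,3) for k,v in s.items()})
E
```

```text
pics
{'t': np.float64(0.1), 'q': array([-1.229,  0.131,  1.489, -0.   ,  1.523, -0.085]), 'dq': array([-0.001, -0.   , -0.004,  0.   , -0.   ,  0.001]), 'joint_torque': array([ 2.0000e-03, -5.6134e+01, -4.9310e+01,  7.7000e-02,  2.9000e-02,
       -0.0000e+00]), 'tool_pos': array([ 0.248, -0.546,  0.404]), 'orientation': array([-3.069, -0.665,  0.   ]), 'force': array([-0.339,  0.437,  0.439]), 'wrist_torque': array([-0.039,  0.012,  0.023]), 'gripper_force': np.float64(0.0), 'opening': np.float64(0.093)}
```

View pics/a1.png

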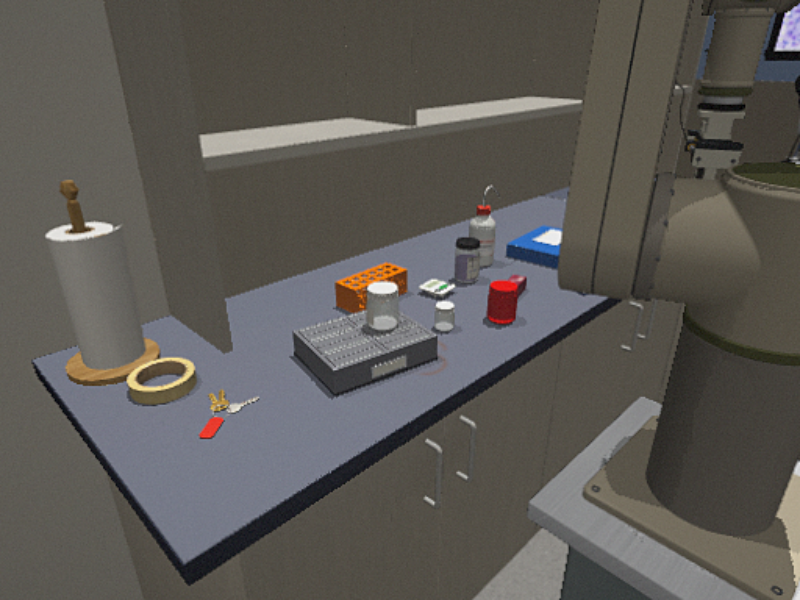

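View pics/b1.png

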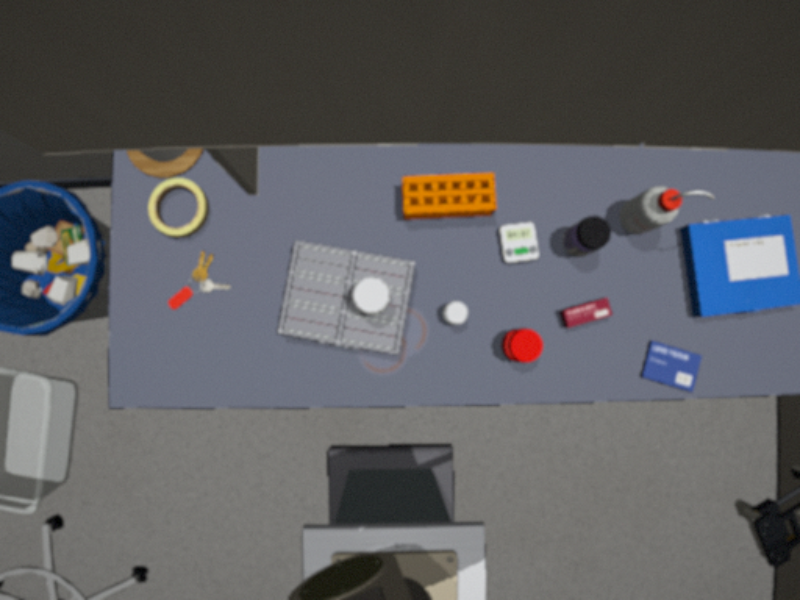

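The top view (800x600) shows these cup-like things:
- A clear cup with a white lid on the file, at (371,296).
- A small white-lidded cup on the worktop, at (455,313).
- A red cup, at (523,345).

The one meant is at (371,296), because it isn't red and is the larger of the other two. The loose carton looks like the dark red box at (585,312), about 82x32 mm. I'll check both in a crop and measure from depth.

Run:
```python
from h import *
f=np.load('pics/top.npz');im=f['im']
cv2.imwrite('pics/b2.png',cv2.resize(im[130:270,165:465],None,fx=2.6,fy=2.6,interpolation=cv2.INTER_CUBIC))
P=cloud('top');np.set_printoptions(precision=3,suppress=True)
def rect(m,name):
    p=P[m];(c,s,a)=cv2.minAreaRect((p[:,:2]*1000).astype(np.float32));print(name,m.sum(),c,s,a,'z',np.percentile(p[:,2],[5,50,95]))
def win(u0,u1,v0,v1):
    w=np.zeros(P.shape[:2],bool);w[int(v0*.64):int(v1*.64),int(u0*.64):int(u1*.64)]=1;return w
z=P[...,2]
rect(win(270,425,230,365)&(z>.04)&(z<.055),'file')
rect(win(340,400,265,330)&(z>.115),'cup')
rect(win(430,480,290,335)&(z>.03),'small')
rect(win(495,550,320,370)&(z>.05),'red')
rect(win(550,620,290,335)&(z>.024),'carton')
rect(win(490,545,215,270)&(z>.012),'timer')
rect(win(560,612,205,262)&(z>.085),'jar')
rect(win(395,502,160,225)&(z>.03),'rack')
print(P[int(300*.64),int(200*.64):int(280*.64):10])
print('table',[P[int(v*.64),int(u*.64)] for u,v in [(230,350),(440,370),(250,200),(245,250)]])
for u,v in [(230,180),(400,130),(400,100),(245,160)]:print(P[int(v*.64),int(u*.64)])
```

```text
file 4252 (547.4491577148438, 73.47927856445312) (205.10997009277344, 158.69703674316406) 79.33779907226562 z [0.045 0.048 0.051]
cup 411 (530.866943359375, 18.34029769897461) (90.26776885986328, 53.084686279296875) 39.73002243041992 z [0.12  0.123 0.125]
small 180 (509.6669006347656, -56.075889587402344) (36.15310287475586, 140.79037475585938) 10.390219688415527 z [0.039 0.049 0.053]
red 429 (462.30743408203125, -118.43449401855469) (54.485755920410156, 256.4529113769531) 0.37355875968933105 z [0.056 0.074 0.077]
carton 366 (492.11322021484375, -185.96090698242188) (38.38711166381836, 390.7017517089844) 9.3860502243042 z [0.027 0.03  0.033]
timer 541 (597.4435424804688, -109.24368286132812) (103.96570587158203, 319.2356262207031) 26.744871139526367 z [0.014 0.017 0.02 ]
jar 373 (568.8299560546875, -172.57379150390625) (53.44828414916992, 406.5838928222656) 25.471309661865234 z [0.091 0.096 0.099]
rack 1142 (616.4209594726562, -87.814208984375) (159.8482666015625, 296.602294921875) 82.86763763427734 z [0.052 0.055 0.058]
[[ 0.546  0.332  0.002]
 [ 0.546  0.305 -0.   ]
 [ 0.546  0.277  0.   ]
 [ 0.545  0.25  -0.002]
 [ 0.545  0.223 -0.003]
 [ 0.544  0.194  0.002]]
table [array([ 0.459,  0.28 , -0.001]), array([ 0.422, -0.083, -0.001]), array([ 0.723,  0.246, -0.004]), array([0.632, 0.254, 0.005])]
[0.759 0.282 0.002]
[ 0.609 -0.001  0.672]
[0.61  0.    0.719]
[0.763 0.232 0.106]
```

View pics/b2.png

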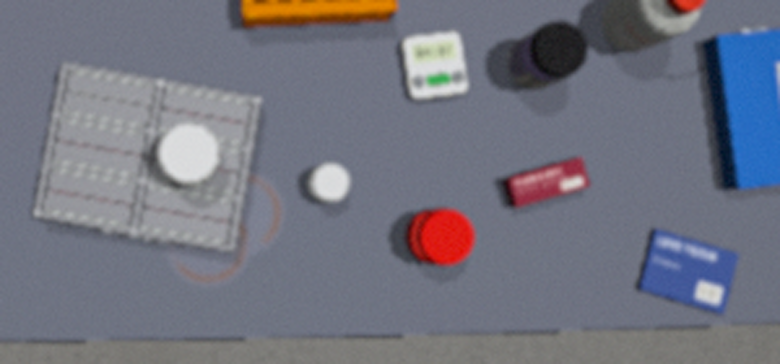

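The crop confirms both. The white-lidded large cup is on the file at crop (188,153), and the dark red 82x32 box at (547,182) is the carton. The blue box at (688,270) has the wrong proportions. Next I'll refit with the invalid depths filtered out.

Run:
```python
from h import *
P=cloud('top');z=P[...,2]
def rect(u0,u1,v0,v1,lo,hi,name):
    w=np.zeros(P.shape[:2],bool);w[int(v0*.64):int(v1*.64),int(u0*.64):int(u1*.64)]=1;m=w&(z>lo)&(z<hi)
    n,l,s,_=cv2.connectedComponentsWithStats(m.astype(np.uint8));m=l==1+np.argmax(s[1:,4])
    p=P[m];(c,s,a)=cv2.minAreaRect((p[:,:2]*1000).astype(np.float32));print(name,m.sum(),np.round(c,1),np.round(s,1),round(a,1),'mean',np.round(p.mean(0)*1000,1))
rect(270,425,230,365,.04,.055,'file')
rect(340,400,265,330,.115,.13,'cup')
rect(430,480,290,335,.03,.06,'small')
rect(495,550,320,370,.065,.09,'red')
rect(550,620,290,335,.022,.04,'carton')
rect(490,545,215,270,.012,.03,'timer')
rect(560,612,205,262,.085,.12,'jar')
rect(395,502,160,225,.03,.08,'rack')
rect(640,710,330,400,.008,.06,'blue')
T=np.array([547.4,73.5]);a=np.radians(-10.66);M=np.array([[np.cos(a),-np.sin(a)],[np.sin(a),np.cos(a)]])
for x in(-50,0,50):
  for y in(-49,49):print((x,y),np.round(T+M@[x,y],1))
# carton color-based check
f=np.load('pics/top.npz');im=f['im'].astype(int);m=(im[...,2]>im[...,1]+40)&(im[...,2]>im[...,0]+20)
m[:, :int(552*.64)]=0;m[:,int(620*.64):]=0;m[:int(290*.64)]=0;m[int(335*.64):]=0
p=np.array([world('top',u,v,.03)[:2]*1000 for v,u in np.argwhere(m)]).astype(np.float32);print(len(p),cv2.minAreaRect(p),p.mean(0))
```

```text
file 4252 [547.4  73.5] [205.1 158.7] 79.3 mean [546.   77.8  47.6]
cup 406 [545.1  30.3] [53.  52.6] 44.1 mean [544.8  29.9 122.5]
small 176 [ 518.9 -106.7] [36.5 33.9] 89.0 mean [ 519.1 -105.9   48.5]
red 381 [ 463.2 -218.5] [54.  53.8] 13.4 mean [ 463.  -217.8   74.1]
carton 362 [ 516.8 -337.4] [33.  83.2] 14.4 mean [ 517.  -336.9   29.9]
timer 537 [ 640.2 -224.2] [66.2 63. ] 7.7 mean [ 639.7 -224.1   16.9]
jar 369 [ 645.2 -330.6] [52.4 54. ] 49.4 mean [ 644.3 -329.8   96. ]
rack 1127 [ 718.5 -100.6] [ 66.2 156. ] 2.3 mean [ 718.1 -100.3   55.2]
blue 556 [ 419.4 -500. ] [101.2  69.8] 72.1 mean [ 419.4 -500.7    9.8]
(-50, -49) [489.2  34.6]
(-50, 49) [507.3 130.9]
(0, -49) [538.3  25.3]
(0, 49) [556.5 121.7]
(50, -49) [587.5  16.1]
(50, 49) [605.6 112.4]
333 ((516.53515625, -336.781494140625), (32.36885070800781, 85.31775665283203), 15.51181411743164) [ 516.49506 -333.96387]
```

```bash
cat >> h.py <<'E'
def go(x,y,z,head):
    """print tool-axes shift (mm) to TCP x,y,z(mm), after the turn to heading (deg) about tool z, and tilt error"""
    s=st(); Rm=R.from_rotvec(s['orientation']); p=np.array(s['tool_pos'])*1000
    h=np.radians(head); T=np.c_[[np.cos(h),np.sin(h),0],[np.sin(h),-np.cos(h),0],[0,0,-1]]
    print('t',round(float(s['t']),2),'tcp',p.round(1),'F',np.round(s['force'],1),'open',round(float(s['opening'])*1000,1),'grip',round(float(s['gripper_force']),1),'q1,q6',np.round(np.array(s['q'])[[0,5]],2))
    print(' turn',(Rm.inv()*R.from_matrix(T)).as_rotvec().round(4),'then shift',(T.T@(np.array([x,y,z])-p)).round(1))
E
python3 -c "
from h import *
go(545,30,360,-10.66)"
```

```text
t 0.1 tcp [ 248.3 -546.   403.8] F [-0.3  0.4  0.4] open 92.7 grip 0.0 q1,q6 [-1.23 -0.09]
 turn [-1.700e-03  4.000e-04  6.128e-01] then shift [ 185.  -620.9   43.8]
```

Emit:
apply_moves(
  series=[
    [[0,0,7],[0,0,0.102]],
    [[0,0,7],[0,0,0.102]],
    [[0,0,7],[0,0,0.102]],
    [[0,0,7],[0,0,0.102]],
    [[0,0,7],[0,0,0.102]],
    [[0,0,7],[0,0,0.103]],
  ],
  claw=1,
  newtons=15,
)

```text
t: 0.6
tool_pos: [0.2483, -0.546, 0.3618]
orientation: [-3.126, 0.3, 0.001]
force: [0.2, -0.2, 0.4]
opening: 0.0924
gripper_force: 0.0
```

Emit:
apply_moves(
  series=[
    [[10,-34,0],[0,0,0]],
    [[10,-34,0],[0,0,0]],
    [[10,-34,0],[0,0,0]],
    [[10,-34,0],[0,0,0]],
    [[10,-34,0],[0,0,0]],
    [[10,-34,0],[0,0,0]],
    [[10,-34,0],[0,0,0]],
    [[10,-34,0],[0,0,0]],
    [[10,-34,0],[0,0,0]],
    [[10,-34,0],[0,0,0]],
    [[10,-34,0],[0,0,0]],
    [[10,-34,0],[0,0,0]],
  ],
)

```text
t: 1.6
tool_pos: [0.4421, -0.1657, 0.3625]
orientation: [-3.128, 0.292, 0.0]
force: [0.1, -0.1, -0.5]
opening: 0.0931
gripper_force: 0.0
```

Emit:
apply_moves(
  series=[
    [[10,-34,0],[0,0,0]],
    [[10,-34,0],[0,0,0]],
    [[10,-34,0],[0,0,0]],
    [[10,-34,0],[0,0,0]],
    [[10,-34,0],[0,0,0]],
    [[5,-15,0],[0,0,0]],
    [[0,0,0],[0,0,0]],
    [[0,0,0],[0,0,0]],
    [[0,0,0],[0,0,0]],
  ],
)

```text
t: 2.35
tool_pos: [0.5298, 0.0037, 0.3623]
orientation: [3.128, -0.292, -0.002]
force: [0.3, -0.5, 0.4]
opening: 0.0928
gripper_force: 0.0
```

Run:
```python
from h import *
go(545,30,252,-10.66)
snap('wrist')
im=np.load('pics/wrist.npz')['im'];cv2.imwrite('pics/w1.png',im)
P=cloud('wrist');z=P[...,2];m=(z>.117)&(z<.13)
p=P[m]*1000;print(m.sum(),p.mean(0),cv2.minEnclosingCircle(p[:,:2].astype(np.float32)),cv2.minAreaRect(p[:,:2].astype(np.float32)))
```

```text
t 2.35 tcp [529.8   3.7 362.3] F [ 0.3 -0.5  0.4] open 92.8 grip 0.0 q1,q6 [-0.09  1.67]
 turn [ 0.0006  0.001  -0.0001] then shift [ 10.1 -28.7 110.3]
3865 [545.64234614  29.36515819 122.15797009] ((544.2039794921875, 30.02936553955078), 27.850194931030273) ((544.817626953125, 30.0594482421875), (54.71856689453125, 53.4501953125), 60.010711669921875)
```

View pics/w1.png

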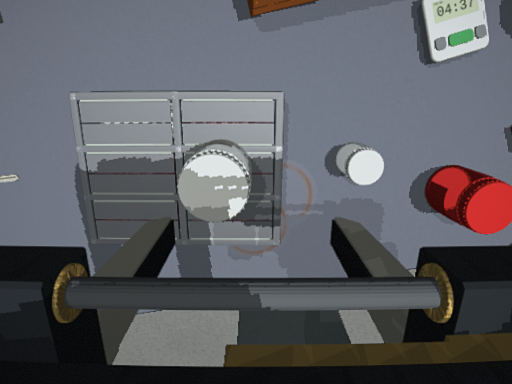

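The wrist view shows the lidded cup at (214,183) between the opened fingers' line, with the file aligned under it. Depth agrees with the top view: cup at (545,30). Now the grasp.

Emit:
apply_moves(
  series=[
    [[5,-14,0],[0,0,0]],
    [[5,-14,0],[0,0,0]],
    [[0,0,25],[0,0,0]],
    [[0,0,35],[0,0,0]],
    [[0,0,30],[0,0,0]],
    [[0,0,15],[0,0,0]],
    [[0,0,5],[0,0,0]],
    [[0,0,0],[0,0,0]],
  ],
)

```text
t: 3.07
tool_pos: [0.5445, 0.0296, 0.2512]
orientation: [3.128, -0.293, -0.005]
force: [-0.5, -0.4, 0.2]
opening: 0.0927
gripper_force: 0.0
```

Emit:
apply_moves(
  series=[
    [[0,0,0],[0,0,0]],
    [[0,0,0],[0,0,0]],
    [[0,0,0],[0,0,0]],
    [[0,0,0],[0,0,0]],
    [[0,0,0],[0,0,0]],
    [[0,0,0],[0,0,0]],
    [[0,0,0],[0,0,0]],
    [[0,0,0],[0,0,0]],
  ],
  claw=0,
  newtons=15,
)

```text
t: 3.73
tool_pos: [0.5454, 0.0298, 0.2533]
orientation: [-3.128, 0.292, -0.001]
force: [-0.6, 0.4, 5.1]
opening: 0.0576
gripper_force: 15.0
```

```bash
python3 -c "
from h import *
go(480,268,330,-10.66)"
```

```text
t 3.73 tcp [545.4  29.8 253.3] F [-0.6  0.4  5.1] open 57.6 grip 15.0 q1,q6 [-0.04  1.72]
 turn [-0.0001 -0.0008 -0.0002] then shift [-108.3 -222.   -76.7]
```

Emit:
apply_moves(
  series=[
    [[0,0,-10],[0,0,0]],
    [[0,0,-25],[0,0,0]],
    [[0,0,-25],[0,0,0]],
    [[0,0,-10],[0,0,0]],
    [[-6,-12,0],[0,0,0]],
    [[-12,-25,0],[0,0,0]],
    [[-15,-30,0],[0,0,0]],
    [[-15,-30,0],[0,0,0]],
    [[-15,-30,0],[0,0,0]],
    [[-15,-30,0],[0,0,0]],
    [[-15,-30,0],[0,0,0]],
    [[-10,-20,0],[0,0,0]],
  ],
)

```text
t: 4.73
tool_pos: [0.4802, 0.2552, 0.3212]
orientation: [-3.128, 0.29, 0.004]
force: [0.6, 0.4, -0.5]
opening: 0.0577
gripper_force: 15.0
```

Emit:
apply_moves(
  series=[
    [[-5,-10,0],[0,0,0]],
    [[0,0,0],[0,0,0]],
    [[0,0,0],[0,0,0]],
  ],
)

```text
t: 4.98
tool_pos: [0.4786, 0.2633, 0.3217]
orientation: [3.127, -0.29, -0.002]
force: [0.2, 0.0, -1.6]
opening: 0.0576
gripper_force: 15.0
```

```bash
python3 -c "
from h import *
go(480,268,206,-10.66)"
```

```text
t 4.98 tcp [478.6 263.3 321.7] F [ 0.2  0.  -1.6] open 57.6 grip 15.0 q1,q6 [0.41 2.16]
 turn [0.0012 0.0011 0.0014] then shift [  0.5  -4.8 115.7]
```

Emit:
apply_moves(
  series=[
    [[0,-2,15],[0,0,0]],
    [[0,-2,30],[0,0,0]],
    [[0,0,30],[0,0,0]],
    [[0,0,20],[0,0,0]],
    [[0,0,10],[0,0,0]],
    [[0,0,5],[0,0,0]],
    [[0,0,2],[0,0,0]],
    [[0,0,1],[0,0,0]],
    [[0,0,1],[0,0,0]],
    [[0,0,0],[0,0,0]],
    [[0,0,0],[0,0,0]],
  ],
)

```text
t: 5.9
tool_pos: [0.4805, 0.2672, 0.2099]
orientation: [-3.127, 0.292, -0.003]
force: [0.3, 0.1, -0.5]
opening: 0.0574
gripper_force: 15.0
```

Emit:
apply_moves(
  series=[
    [[0,0,1],[0,0,0]],
    [[0,0,1],[0,0,0]],
    [[0,0,1],[0,0,0]],
    [[0,0,1],[0,0,0]],
    [[0,0,0.5],[0,0,0]],
    [[0,0,0],[0,0,0]],
  ],
)

```text
t: 6.4
tool_pos: [0.48, 0.2671, 0.2053]
orientation: [3.128, -0.292, -0.0]
force: [-5.5, -2.2, 10.5]
opening: 0.0577
gripper_force: 15.0
```

Emit:
apply_moves(
  series=[
    [[0,0,-0.5],[0,0,0]],
    [[0,0,0],[0,0,0]],
    [[0,0,0],[0,0,0]],
    [[0,0,0],[0,0,0]],
    [[0,0,0],[0,0,0]],
    [[0,0,0],[0,0,0]],
  ],
  claw=0.95,
)

```text
t: 6.9
tool_pos: [0.4799, 0.267, 0.2046]
orientation: [3.128, -0.292, -0.0]
force: [0.0, 0.1, 0.9]
opening: 0.0879
gripper_force: 0.0
```

Emit:
apply_moves(
  series=[
    [[0,0,-10],[0,0,0]],
    [[0,0,-30],[0,0,0]],
    [[0,0,-35],[0,0,0]],
    [[0,0,-35],[0,0,0]],
    [[0,0,-35],[0,0,0]],
    [[0,0,-35],[0,0,0]],
    [[0,0,-5],[0,0,0]],
    [[0,0,0],[0,0,0]],
  ],
)

```text
t: 7.57
tool_pos: [0.4807, 0.2674, 0.3945]
orientation: [-3.124, 0.292, -0.01]
force: [-0.1, 0.8, 1.2]
opening: 0.0884
gripper_force: 0.0
```

Run:
```python
from h import *
go(556.5,121.7,300,-10.66)
snap('top'); P=cloud('top');z=P[...,2]
m=(z>.065)&(z<.1);m[:int(300*.64)]=0;m[:,:110]=0;m[:,180:]=0
print('cup',m.sum(),P[m].mean(0))
w=np.zeros(z.shape,bool);w[147:236,172:272]=1
m=w&(z>.035)&(z<.06);p=(P[m][:,:2]*1000).astype(np.float32);print('file',cv2.minAreaRect(p))
snap('wrist');cv2.imwrite('pics/w2.png',np.load('pics/wrist.npz')['im'])
```

```text
t 7.57 tcp [480.7 267.4 394.5] F [-0.1  0.8  1.2] open 88.4 grip 0.0 q1,q6 [0.41 2.17]
 turn [-0.0043 -0.0063 -0.0001] then shift [101.4 129.2  94.5]
cup 5 [0.48103812 0.29325049 0.0739793 ]
file ((547.3748168945312, 73.45321655273438), (205.00357055664062, 158.52052307128906), 79.37177276611328)
```

View pics/w2.png

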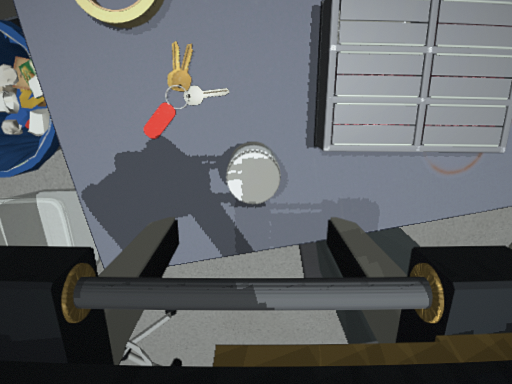

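The wrist view shows the cup standing upright on the worktop at (252,175), clear of the keys and the file. Next I'll probe with the fingers shut, starting with cell (-50,+49).

```bash
python3 -c "
from h import *
go(507.3,130.9,245,-10.66)"
```

```text
t 7.67 tcp [479.8 266.9 389.6] F [-1.2  0.3 -0.7] open 88.6 grip 0.0 q1,q6 [0.41 2.17]
 turn [-0.0001 -0.0001 -0.0001] then shift [ 52.2 128.6 144.6]
```

Emit:
apply_moves(
  series=[
    [[5,12,0],[0,0,0]],
    [[10,25,0],[0,0,0]],
    [[12,30,0],[0,0,0]],
    [[12,30,15],[0,0,0]],
    [[10,24,30],[0,0,0]],
    [[3,8,35],[0,0,0]],
    [[0,0,30],[0,0,0]],
    [[0,0,20],[0,0,0]],
    [[0,0,8],[0,0,0]],
    [[0,0,0],[0,0,0]],
    [[0,0,0],[0,0,0]],
  ],
  claw=0,
  newtons=20,
)

```text
t: 8.58
tool_pos: [0.5069, 0.1303, 0.2514]
orientation: [3.127, -0.292, -0.002]
force: [-0.5, 0.8, 0.7]
opening: 0.0197
gripper_force: 0.0
```

```bash
python3 -c "
from h import *
go(507.3,130.9,237,-10.66)"
```

```text
t 8.58 tcp [506.9 130.3 251.4] F [-0.5  0.8  0.7] open 19.7 grip 0.0 q1,q6 [0.15 1.91]
 turn [ 0.0007  0.0015 -0.0002] then shift [ 0.3 -0.7 14.4]
```

Emit:
apply_moves(
  series=[
    [[0,0,0],[0,0,0]],
    [[0,0,7],[0,0,0]],
    [[0,0,5],[0,0,0]],
    [[0,0,2],[0,0,0]],
    [[0,0,1],[0,0,0]],
    [[0,0,1],[0,0,0]],
    [[0,0,1],[0,0,0]],
    [[0,0,1],[0,0,0]],
    [[0,0,1],[0,0,0]],
    [[0,0,1],[0,0,0]],
    [[0,0,0],[0,0,0]],
  ],
)

```text
t: 9.5
tool_pos: [0.5073, 0.1307, 0.2319]
orientation: [-3.128, 0.292, -0.001]
force: [-0.9, -0.6, 2.6]
opening: 0.0005
gripper_force: 1.5
```

Emit:
apply_moves(
  series=[
    [[0,0,1],[0,0,0]],
    [[0,0,1],[0,0,0]],
    [[0,0,0.5],[0,0,0]],
    [[0,0,0],[0,0,0]],
  ],
)

```text
t: 9.83
tool_pos: [0.5076, 0.1306, 0.2303]
orientation: [-3.128, 0.292, -0.002]
force: [-2.9, -0.6, 10.2]
opening: 0.0009
gripper_force: 5.4
```

Cell (-50,+49) stops firmly at 3.7 mm, so it's full. Next is (0,+49).

Emit:
apply_moves(
  series=[
    [[0,0,-10],[0,0,0]],
    [[0,0,-10],[0,0,0]],
    [[25,0,0],[0,0,0]],
    [[25,0,0],[0,0,0]],
    [[0,0,0],[0,0,0]],
    [[0,0,8],[0,0,0]],
    [[0,0,4],[0,0,0]],
    [[0,0,2],[0,0,0]],
    [[0,0,1],[0,0,0]],
    [[0,0,1],[0,0,0]],
    [[0,0,1],[0,0,0]],
    [[0,0,1],[0,0,0]],
  ],
)

```text
t: 10.83
tool_pos: [0.5562, 0.1215, 0.2316]
orientation: [-3.128, 0.292, -0.001]
force: [-0.7, -0.3, 4.5]
opening: 0.0003
gripper_force: 2.2
```

Emit:
apply_moves(
  series=[
    [[0,0,1],[0,0,0]],
    [[0,0,0.5],[0,0,0]],
    [[0,0,0],[0,0,0]],
  ],
)

```text
t: 11.08
tool_pos: [0.5565, 0.1215, 0.2306]
orientation: [-3.128, 0.292, -0.001]
force: [-3.1, 0.2, 8.8]
opening: 0.0003
gripper_force: 4.4
```

Cell (0,+49) also stops firmly, so it's full. Next is (50,+49).

Emit:
apply_moves(
  series=[
    [[0,0,-10],[0,0,0]],
    [[0,0,-10],[0,0,0]],
    [[25,0,0],[0,0,0]],
    [[25,0,0],[0,0,0]],
    [[0,0,0],[0,0,0]],
    [[0,0,8],[0,0,0]],
    [[0,0,4],[0,0,0]],
    [[0,0,2],[0,0,0]],
    [[0,0,1],[0,0,0]],
    [[0,0,1],[0,0,0]],
    [[0,0,1],[0,0,0]],
    [[0,0,1],[0,0,0]],
  ],
)

```text
t: 12.08
tool_pos: [0.6054, 0.1123, 0.2322]
orientation: [-3.128, 0.292, -0.001]
force: [-0.6, 0.1, 3.6]
opening: 0.0007
gripper_force: 1.6
```

Emit:
apply_moves(
  series=[
    [[0,0,1],[0,0,0]],
    [[0,0,0.5],[0,0,0]],
    [[0,0,0],[0,0,0]],
  ],
)

```text
t: 12.33
tool_pos: [0.6056, 0.1122, 0.2304]
orientation: [-3.128, 0.292, -0.001]
force: [-0.7, 0.2, 3.3]
opening: 0.0006
gripper_force: 1.6
```

Emit:
apply_moves(
  series=[
    [[0,0,1],[0,0,0]],
    [[0,0,1],[0,0,0]],
    [[0,0,1],[0,0,0]],
    [[0,0,0],[0,0,0]],
  ],
)

```text
t: 12.67
tool_pos: [0.6054, 0.1121, 0.227]
orientation: [-3.128, 0.292, 0.0]
force: [-0.5, -0.6, 4.3]
opening: 0.0006
gripper_force: 1.7
```

Emit:
apply_moves(
  series=[
    [[0,0,2],[0,0,0]],
    [[0,0,2],[0,0,0]],
    [[0,0,2],[0,0,0]],
    [[0,0,2],[0,0,0]],
    [[0,0,2],[0,0,0]],
    [[0,0,2],[0,0,0]],
    [[0,0,2],[0,0,0]],
    [[0,0,0],[0,0,0]],
  ],
)

```text
t: 13.33
tool_pos: [0.605, 0.1121, 0.2122]
orientation: [3.128, -0.292, -0.002]
force: [0.4, -0.5, -2.2]
opening: 0.0005
gripper_force: 2.1
```

Cell (50,+49) gave way for 22 mm with no stop, so it's the empty one. Now for the carton.

Emit:
apply_moves(
  series=[
    [[0,0,-8],[0,0,0]],
    [[0,0,-15],[0,0,0]],
    [[0,0,-20],[0,0,0]],
    [[0,0,-20],[0,0,-0.119]],
    [[0,0,-20],[0,0,-0.119]],
    [[0,0,-20],[0,0,-0.119]],
    [[0,0,-15],[0,0,-0.119]],
    [[0,0,0],[0,0,-0.119]],
    [[0,0,0],[0,0,-0.119]],
    [[0,0,0],[0,0,-0.119]],
    [[0,0,0],[0,0,-0.119]],
    [[0,0,0],[0,0,-0.119]],
  ],
)

```text
t: 14.33
tool_pos: [0.6054, 0.1121, 0.332]
orientation: [2.835, 1.353, 0.001]
force: [-0.1, 0.4, 0.2]
opening: 0.0003
gripper_force: 0.0
```

Emit:
apply_moves(
  series=[
    [[0,0,0],[0,0,-0.119]],
    [[0,0,0],[0,0,-0.119]],
    [[0,0,0],[0,0,-0.119]],
    [[0,0,0],[0,0,-0.119]],
    [[0,0,0],[0,0,-0.119]],
    [[0,0,0],[0,0,-0.119]],
    [[0,0,0],[0,0,-0.119]],
    [[0,0,0],[0,0,-0.119]],
    [[0,0,0],[0,0,0]],
  ],
  claw=1,
)

```text
t: 15.08
tool_pos: [0.6054, 0.1121, 0.3319]
orientation: [1.9, 2.502, 0.0]
force: [0.7, 0.6, 0.1]
opening: 0.0555
gripper_force: 0.0
```

```bash
python3 -c "
from h import *
go(509,-339,320,104.8)"
```

```text
t 15.08 tcp [605.4 112.1 331.9] F [0.7 0.6 0.1] open 55.5 grip 0.0 q1,q6 [ 0.1  -0.17]
 turn [0.0003 0.     0.0135] then shift [-411.5 -208.4   11.9]
```

Emit:
apply_moves(
  series=[
    [[-16,-8,0],[0,0,0.0135]],
    [[-32,-16,0],[0,0,0]],
    [[-32,-16,0],[0,0,0]],
    [[-32,-16,0],[0,0,0]],
    [[-32,-16,0],[0,0,0]],
    [[-32,-16,0],[0,0,0]],
    [[-32,-16,0],[0,0,0]],
    [[-32,-16,0],[0,0,0]],
    [[-32,-16,0],[0,0,0]],
    [[-32,-16,0],[0,0,0]],
    [[-32,-16,0],[0,0,0]],
    [[-32,-16,0],[0,0,0]],
  ],
)

```text
t: 16.08
tool_pos: [0.5188, -0.2919, 0.3319]
orientation: [1.93, 2.478, 0.0]
force: [0.8, -0.5, -0.3]
opening: 0.0931
gripper_force: 0.0
```

Emit:
apply_moves(
  series=[
    [[-30,-15,0],[0,0,0]],
    [[-13,-7,0],[0,0,0]],
    [[0,0,0],[0,0,0]],
    [[0,0,0],[0,0,0]],
  ],
)

```text
t: 16.42
tool_pos: [0.5086, -0.3378, 0.3313]
orientation: [-1.929, -2.479, -0.001]
force: [0.6, 0.6, 0.4]
opening: 0.0928
gripper_force: 0.0
```

Run:
```python
from h import *
go(509,-339,194,104.8)
snap('wrist');cv2.imwrite('pics/w3.png',np.load('pics/wrist.npz')['im'])
P=cloud('wrist');z=P[...,2];m=((z>.025)&(z<.035)&(abs(P[...,0]-.517)<.07)&(abs(P[...,1]+.337)<.07)).astype(np.uint8)
n,l,s,_=cv2.connectedComponentsWithStats(m);k=l==1+np.argmax(s[1:,4])
print(k.sum(),cv2.minAreaRect((P[k][:,:2]*1000).astype(np.float32)))
```

```text
t 16.42 tcp [ 508.6 -337.8  331.3] F [0.6 0.6 0.4] open 92.8 grip 0.0 q1,q6 [-0.67 -0.92]
 turn [ 0.0002 -0.0005 -0.0101] then shift [ -1.3   0.  137.3]
2721 ((516.4130249023438, -339.70947265625), (32.21660232543945, 81.19361877441406), 14.785470962524414)
```

View pics/w3.png

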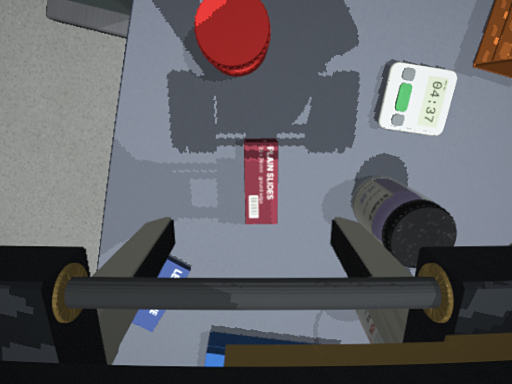

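The dark red "PLAIN SLIDES" carton is at (262,180), between the fingers. The jar at (405,215) is to the right, and the hand is offset 8 mm away from it. Now I'll descend.

Emit:
apply_moves(
  series=[
    [[-2,0,15],[0,0,-0.01]],
    [[-2,-1,30],[0,0,0]],
    [[0,0,35],[0,0,0]],
    [[0,0,25],[0,0,0]],
    [[0,0,18],[0,0,0]],
    [[0,0,8],[0,0,0]],
    [[0,0,6],[0,0,0]],
    [[0,0,0],[0,0,0]],
  ],
)

```text
t: 17.13
tool_pos: [0.5092, -0.3404, 0.1937]
orientation: [-1.91, -2.493, -0.0]
force: [-0.9, -0.1, 0.3]
opening: 0.0931
gripper_force: 0.0
```

Emit:
apply_moves(
  series=[
    [[0,0,2],[0,0,0]],
    [[0,0,0],[0,0,0]],
  ],
)

```text
t: 17.3
tool_pos: [0.5097, -0.3417, 0.1937]
orientation: [1.91, 2.491, -0.0]
force: [-0.7, -0.2, 0.4]
opening: 0.0928
gripper_force: 0.0
```

Emit:
apply_moves(
  series=[
    [[0,0,0],[0,0,0]],
    [[0,0,0],[0,0,0]],
    [[0,0,0],[0,0,0]],
    [[0,0,0],[0,0,0]],
    [[0,0,0],[0,0,0]],
    [[0,0,0],[0,0,0]],
    [[0,0,0],[0,0,0]],
    [[0,0,0],[0,0,0]],
    [[0,0,0],[0,0,0]],
    [[0,0,0],[0,0,0]],
  ],
  claw=0,
  newtons=12,
)

```text
t: 18.13
tool_pos: [0.509, -0.3414, 0.1922]
orientation: [1.911, 2.493, 0.0]
force: [0.8, 0.2, -0.2]
opening: 0.0318
gripper_force: 12.0
```

Emit:
apply_moves(
  series=[
    [[0,0,-8],[0,0,0]],
    [[0,0,-20],[0,0,0]],
    [[0,0,-25],[0,0,0]],
    [[0,0,-30],[0,0,0]],
    [[0,0,-30],[0,0,0]],
    [[0,0,-15],[0,0,0]],
    [[0,0,-5],[0,0,0]],
    [[0,0,0],[0,0,0]],
  ],
)

```text
t: 18.8
tool_pos: [0.5092, -0.3418, 0.3272]
orientation: [1.91, 2.491, -0.0]
force: [-0.4, -0.9, -2.3]
opening: 0.0317
gripper_force: 12.0
```

```bash
python3 -c "
from h import *
go(605.6,112.4,320,104.8);go(605.6,112.4,320,79.35)"
```

```text
t 18.8 tcp [ 509.2 -341.8  327.2] F [-0.4 -0.9 -2.3] open 31.7 grip 12.0 q1,q6 [-0.67 -0.94]
 turn [0.0017 0.0025 0.0042] then shift [414.5 209.2   7.2]
t 18.8 tcp [ 509.2 -341.8  327.2] F [-0.4 -0.9 -2.3] open 31.7 grip 12.0 q1,q6 [-0.67 -0.94]
 turn [0.0022 0.0021 0.4483] then shift [464.2  10.8   7.2]
```

Emit:
apply_moves(
  series=[
    [[0,0,0],[0,0,0.09]],
    [[0,0,0],[0,0,0.09]],
    [[0,0,0],[0,0,0.09]],
    [[0,0,0],[0,0,0.09]],
    [[0,0,0],[0,0,0.088]],
    [[15,1,0],[0,0,0]],
    [[30,1,0],[0,0,0]],
    [[36,1,0],[0,0,0]],
    [[36,1,0],[0,0,0]],
    [[36,1,0],[0,0,0]],
    [[36,1,0],[0,0,0]],
    [[36,1,0],[0,0,0]],
  ],
)

```text
t: 19.8
tool_pos: [0.5566, -0.1191, 0.3232]
orientation: [-2.413, -2.007, 0.003]
force: [0.4, 0.5, -2.1]
opening: 0.0327
gripper_force: 12.0
```

Emit:
apply_moves(
  series=[
    [[36,1,0],[0,0,0]],
    [[36,1,0],[0,0,0]],
    [[36,1,0],[0,0,0]],
    [[36,1,0],[0,0,0]],
    [[36,1,0],[0,0,0]],
    [[30,0,0],[0,0,0]],
    [[15,0,0],[0,0,0]],
    [[8,0,0],[0,0,0]],
    [[0,0,0],[0,0,0]],
    [[0,0,0],[0,0,0]],
  ],
)

```text
t: 20.63
tool_pos: [0.6048, 0.1059, 0.3243]
orientation: [-2.416, -2.007, 0.003]
force: [0.2, -0.5, -3.1]
opening: 0.0321
gripper_force: 12.0
```

```bash
python3 -c "
from h import *
go(605.6,112.4,243,79.35)"
```

```text
t 20.63 tcp [604.8 105.9 324.3] F [ 0.2 -0.5 -3.1] open 32.1 grip 12.0 q1,q6 [0.09 0.27]
 turn [-0.0014  0.0011  0.0012] then shift [ 6.6 -0.5 81.3]
```

Emit:
apply_moves(
  series=[
    [[3,-0.5,12],[0,0,0]],
    [[3.5,0,22],[0,0,0]],
    [[0,0,22],[0,0,0]],
    [[0,0,15],[0,0,0]],
    [[0,0,7],[0,0,0]],
    [[0,0,1],[0,0,0]],
    [[0,0,0],[0,0,0]],
    [[0,0,0],[0,0,0]],
  ],
)

```text
t: 21.3
tool_pos: [0.6065, 0.1124, 0.2474]
orientation: [2.418, 2.005, 0.002]
force: [1.0, 0.5, -2.9]
opening: 0.0324
gripper_force: 12.0
```

```bash
python3 -c "
from h import *
go(605.6,112.4,241,79.35)"
```

```text
t 21.3 tcp [606.5 112.4 247.4] F [ 1.   0.5 -2.9] open 32.4 grip 12.0 q1,q6 [0.1  0.29]
 turn [ 0.0016 -0.0004 -0.0003] then shift [-0.2 -0.8  6.4]
```

Emit:
apply_moves(
  series=[
    [[0,-0.5,2],[0,0,0]],
    [[0,0,2],[0,0,0]],
    [[0,0,1],[0,0,0]],
    [[0,0,1],[0,0,0]],
    [[0,0,0],[0,0,0]],
    [[0,0,0],[0,0,0]],
  ],
)

```text
t: 21.8
tool_pos: [0.6054, 0.1131, 0.2403]
orientation: [2.417, 2.006, 0.0]
force: [-0.7, 0.1, -2.1]
opening: 0.0315
gripper_force: 12.0
```

Emit:
apply_moves(
  series=[
    [[0,0,1],[0,0,0]],
    [[0,0,0],[0,0,0]],
    [[0,0,0],[0,0,0]],
  ],
)

```text
t: 22.05
tool_pos: [0.6058, 0.1131, 0.2401]
orientation: [2.417, 2.006, 0.002]
force: [-1.9, 0.5, 3.1]
opening: 0.0321
gripper_force: 12.0
```

The carton is on the flaps. I'll release, rise, turn 90° and look.

Emit:
apply_moves(
  series=[
    [[0,0,0],[0,0,0]],
    [[0,0,0],[0,0,0]],
    [[0,0,0],[0,0,0]],
    [[0,0,0],[0,0,0]],
    [[0,0,0],[0,0,0]],
    [[0,0,-15],[0,0,0]],
    [[0,0,-25],[0,0,0]],
    [[0,0,-25],[0,0,0]],
    [[0,0,-15],[0,0,0]],
    [[0,0,0],[0,0,0]],
    [[0,0,0],[0,0,0]],
  ],
  claw=0.75,
)

```text
t: 22.97
tool_pos: [0.6058, 0.113, 0.3202]
orientation: [2.417, 2.005, 0.003]
force: [-0.1, -0.1, -0.6]
opening: 0.0697
gripper_force: 0.0
```

Emit:
apply_moves(
  series=[
    [[0,0,0],[0,0,0.119]],
    [[0,0,0],[0,0,0.119]],
    [[0,0,0],[0,0,0.119]],
    [[0,0,0],[0,0,0.119]],
    [[0,0,0],[0,0,0.119]],
    [[0,0,0],[0,0,0.119]],
    [[0,0,0],[0,0,0.119]],
    [[0,0,0],[0,0,0.119]],
    [[0,0,0],[0,0,0.119]],
    [[0,0,0],[0,0,0.119]],
    [[0,0,0],[0,0,0.119]],
    [[0,0,0],[0,0,0.119]],
  ],
  claw=0,
)

```text
t: 23.97
tool_pos: [0.6048, 0.1129, 0.3168]
orientation: [3.14, -0.076, -0.005]
force: [0.2, 0.1, -0.3]
opening: 0.001
gripper_force: 0.0
```

Emit:
apply_moves(
  series=[
    [[0,0,0],[0,0,0.119]],
    [[0,0,0],[0,0,0.024]],
    [[0,0,0],[0,0,0]],
  ],
  newtons=20,
)

```text
t: 24.22
tool_pos: [0.6049, 0.1129, 0.3174]
orientation: [3.128, -0.289, -0.004]
force: [0.7, -0.0, -0.3]
opening: 0.0001
gripper_force: 0.0
```

Run:
```python
from h import *
go(605.6,112.4,270,-10.65)
snap('wrist');cv2.imwrite('pics/w4.png',np.load('pics/wrist.npz')['im'])
P=cloud('wrist');z=P[...,2];m=((z>.06)&(z<.09)&(abs(P[...,0]-.605)<.06)&(abs(P[...,1]-.112)<.07)).astype(np.uint8)
n,l,s,_=cv2.connectedComponentsWithStats(m);k=l==1+np.argmax(s[1:,4])
p=P[k]*1000;print(k.sum(),cv2.minAreaRect(p[:,:2].astype(np.float32)),np.linalg.lstsq(np.c_[p[:,:2]-[605.6,112.4],np.ones(len(p))],p[:,2],rcond=None)[0])
```

```text
t 24.22 tcp [604.9 112.9 317.4] F [ 0.7 -0.  -0.3] open 0.1 grip 0.0 q1,q6 [0.1  1.86]
 turn [0.0007 0.0026 0.0016] then shift [ 0.8  0.4 47.4]
4784 ((605.3461303710938, 112.16645050048828), (82.10942077636719, 32.84492111206055), 79.16354370117188) [-1.52252026e-01  2.68572335e-02  7.69631652e+01]
```

View pics/w4.png

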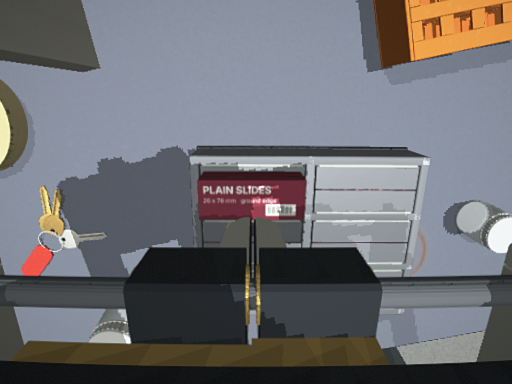

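The wrist view shows the carton lying over the empty cell at (252,195), centred to 0.5 mm and slightly tilted with its far edge lower. I'll press gently on the middle with shut fingers.

Emit:
apply_moves(
  series=[
    [[0.5,0,10],[0,0,0]],
    [[0,0,18],[0,0,0]],
    [[0,0,12],[0,0,0]],
    [[0,0,6],[0,0,0]],
    [[0,0,3],[0,0,0]],
    [[0,0,1],[0,0,0]],
    [[0,0,0],[0,0,0]],
    [[0,0,0],[0,0,0]],
  ],
)

```text
t: 24.93
tool_pos: [0.6063, 0.1129, 0.2701]
orientation: [-3.128, 0.291, -0.002]
force: [-0.3, 0.8, -0.6]
opening: 0.0007
gripper_force: 0.0
```

Emit:
apply_moves(
  series=[
    [[0,0,1],[0,0,0]],
    [[0,0,1],[0,0,0]],
    [[0,0,1],[0,0,0]],
    [[0,0,1],[0,0,0]],
    [[0,0,0],[0,0,0]],
  ],
)

```text
t: 25.35
tool_pos: [0.6058, 0.1129, 0.265]
orientation: [3.128, -0.291, -0.0]
force: [-0.5, -0.2, 0.4]
opening: 0.0004
gripper_force: 0.0
```

Emit:
apply_moves(
  series=[
    [[0,0,1],[0,0,0]],
    [[0,0,1],[0,0,0]],
    [[0,0,1],[0,0,0]],
    [[0,0,1],[0,0,0]],
    [[0,0,0],[0,0,0]],
  ],
)

```text
t: 25.77
tool_pos: [0.6062, 0.1129, 0.2619]
orientation: [-3.128, 0.291, -0.002]
force: [-1.9, -0.6, 5.3]
opening: 0.0002
gripper_force: 2.7
```

Emit:
apply_moves(
  series=[
    [[0,0,1],[0,0,0]],
    [[0,0,1],[0,0,0]],
    [[0,0,1],[0,0,0]],
    [[0,0,0],[0,0,0]],
  ],
)

```text
t: 26.1
tool_pos: [0.6061, 0.113, 0.2587]
orientation: [-3.128, 0.291, -0.001]
force: [-0.7, 0.3, 4.1]
opening: 0.0003
gripper_force: 2.0
```

Moving down at about 4 N. I'll carry on to near home, where the TCP should be about 229.

Emit:
apply_moves(
  series=[
    [[0,0,1.5],[0,0,0]],
    [[0,0,1.5],[0,0,0]],
    [[0,0,1.5],[0,0,0]],
    [[0,0,1.5],[0,0,0]],
    [[0,0,1.5],[0,0,0]],
    [[0,0,1.5],[0,0,0]],
    [[0,0,0],[0,0,0]],
  ],
)

```text
t: 26.68
tool_pos: [0.6056, 0.1128, 0.2483]
orientation: [3.128, -0.291, -0.002]
force: [0.3, 0.5, 0.2]
opening: 0.0004
gripper_force: 0.0
```

Emit:
apply_moves(
  series=[
    [[0,0,1.5],[0,0,0]],
    [[0,0,1.5],[0,0,0]],
    [[0,0,1.5],[0,0,0]],
    [[0,0,1.5],[0,0,0]],
    [[0,0,1.5],[0,0,0]],
    [[0,0,1.5],[0,0,0]],
    [[0,0,0],[0,0,0]],
  ],
)

```text
t: 27.27
tool_pos: [0.6058, 0.1129, 0.2398]
orientation: [3.128, -0.291, -0.001]
force: [0.4, -0.3, -0.5]
opening: 0.0003
gripper_force: 0.0
```

Emit:
apply_moves(
  series=[
    [[0,0,2],[0,0,0]],
    [[0,0,2],[0,0,0]],
    [[0,0,2],[0,0,0]],
    [[0,0,1],[0,0,0]],
    [[0,0,1],[0,0,0]],
    [[0,0,1],[0,0,0]],
    [[0,0,1],[0,0,0]],
    [[0,0,0],[0,0,0]],
  ],
)

```text
t: 27.93
tool_pos: [0.6059, 0.1129, 0.23]
orientation: [3.128, -0.291, -0.0]
force: [0.2, 0.1, 0.0]
opening: 0.0005
gripper_force: 0.0
```

Emit:
apply_moves(
  series=[
    [[0,0,1],[0,0,0]],
    [[0,0,1],[0,0,0]],
    [[0,0,0],[0,0,0]],
  ],
)

```text
t: 28.18
tool_pos: [0.606, 0.1129, 0.2282]
orientation: [-3.128, 0.291, -0.0]
force: [-0.1, -0.3, 0.8]
opening: 0.0008
gripper_force: 0.0
```

Emit:
apply_moves(
  series=[
    [[0,0,1],[0,0,0]],
    [[0,0,1],[0,0,0]],
    [[0,0,0],[0,0,0]],
  ],
)

```text
t: 28.43
tool_pos: [0.606, 0.1129, 0.2265]
orientation: [-3.128, 0.291, -0.0]
force: [-2.2, -0.1, 3.4]
opening: 0.0005
gripper_force: 1.9
```

Emit:
apply_moves(
  series=[
    [[0,0,1],[0,0,0]],
    [[0,0,1],[0,0,0]],
    [[0,0,0],[0,0,0]],
  ],
)

```text
t: 28.68
tool_pos: [0.6061, 0.1129, 0.225]
orientation: [-3.128, 0.291, -0.001]
force: [-2.4, -1.2, 7.3]
opening: 0.0006
gripper_force: 3.9
```

Emit:
apply_moves(
  series=[
    [[0,0,1],[0,0,0]],
    [[0,0,1],[0,0,0]],
    [[0,0,0],[0,0,0]],
    [[0,0,0],[0,0,0]],
  ],
)

```text
t: 29.02
tool_pos: [0.6061, 0.113, 0.2235]
orientation: [-3.128, 0.291, -0.001]
force: [-4.9, -0.4, 11.9]
opening: 0.0002
gripper_force: 5.6
```

Emit:
apply_moves(
  series=[
    [[0,0,-2],[0,0,0]],
    [[0,0,-4],[0,0,0]],
    [[0,0,-10],[0,0,0]],
    [[0,0,-20],[0,0,0]],
    [[0,0,-30],[0,0,0]],
    [[-10,0,-30],[0,0,0]],
    [[-25,0,0],[0,0,0]],
    [[-25,0,0],[0,0,0]],
    [[-25,0,0],[0,0,0]],
    [[-10,0,0],[0,0,0]],
    [[0,0,0],[0,0,0]],
  ],
)

```text
t: 29.93
tool_pos: [0.5111, 0.1309, 0.3184]
orientation: [-3.128, 0.29, 0.001]
force: [-0.8, 0.3, 0.6]
opening: 0.0002
gripper_force: 0.0
```

Run:
```python
from h import *
go(605.6,112.4,270,-10.65)
a=snap('wrist');P=cloud('wrist')
a0=np.radians(-10.65);c=np.array([.6056,.1124]);d=P[...,:2]-c
x=d@[np.cos(a0),np.sin(a0)];y=d@[-np.sin(a0),np.cos(a0)];z=P[...,2]
for X in np.arange(-24,25,4):print(X,[round(float(np.median(z[(abs(x*1000-X)<2)&(abs(y*1000-Y)<8)]))*1000,1) for Y in(-35,-18,0,18,35)])
v,u=np.argwhere(np.hypot(x,y)<.004).mean(0).astype(int);print(u,v)
cv2.imwrite('pics/w5.png',cv2.resize(a[max(0,v-100):v+100,max(0,u-130):u+130],None,fx=3,fy=3))
```

```text
t 29.93 tcp [511.1 130.9 318.4] F [-0.8  0.3  0.6] open 0.2 grip 0.0 q1,q6 [0.15 1.91]
 turn [-0.      0.0005  0.0012] then shift [96.3  0.7 48.4]
-24 [47.8, 47.8, 47.8, 47.8, 47.8]
-20 [41.2, 40.9, 297.9, 41.9, 42.2]
-16 [41.5, 41.5, 41.0, 41.1, 40.9]
-12 [41.7, 42.0, 41.9, 41.8, 41.6]
-8 [41.8, 41.8, 41.9, 41.8, 41.6]
-4 [41.6, 41.8, 41.7, 41.8, 41.6]
0 [41.6, 41.8, 41.8, 41.8, 41.5]
4 [41.8, 41.9, 41.7, 41.7, 41.5]
8 [41.8, 41.8, 41.7, 41.7, 41.9]
12 [41.7, 41.8, 41.7, 41.8, 41.8]
16 [38.5, 38.5, 38.5, 38.3, 39.0]
20 [47.6, 47.5, 47.6, 47.6, 47.3]
24 [47.5, 47.5, 47.4, 47.3, 47.2]
251 70
```

View pics/w5.png

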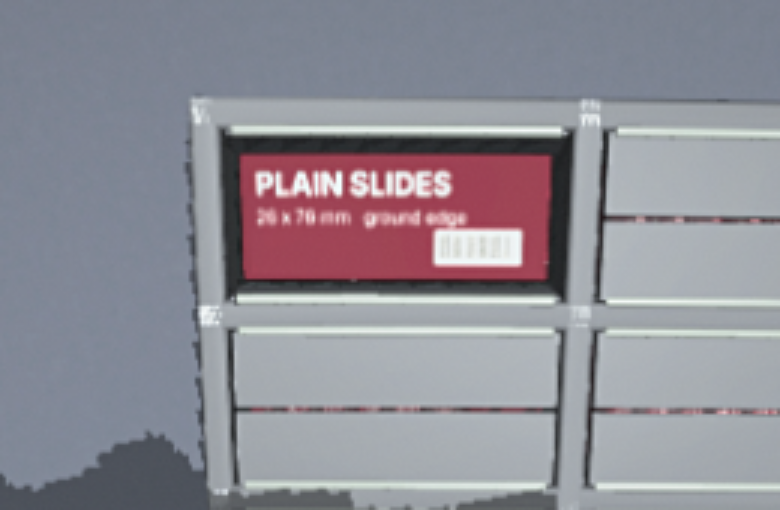

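The carton is flat at crop (396,217), with its top 41.7 mm above the worktop all over, so it's home. I'll check the bystanders and the cup, then hand in.

Run:
```python
from h import *
f0=np.load('pics/b1.npz') if False else None
snap('top');P=cloud('top');z=P[...,2]
for n,x,y,lo,hi in [('cup',.480,.267,.065,.09),('small',.519,-.107,.03,.06),('red',.463,-.2185,.065,.09),('timer',.640,-.224,.012,.03),('jar',.645,-.3306,.085,.12)]:
    m=(np.hypot(P[...,0]-x,P[...,1]-y)<.05)&(z>lo)&(z<hi);print(n,m.sum(),(P[m].mean(0)*1000).round(1) if m.any() else '')
print(robot.close_job())
```

```text
cup 0 
small 175 [ 519.  -106.    48.5]
red 377 [ 463.1 -218.2   74.3]
timer 532 [ 639.9 -224.    17.1]
jar 376 [ 643.9 -329.8   95.9]
the job is handed in; nothing more can be done
None
```

The job is handed in: the carton went through the flaps of the empty cell (x +50, y +49) and lies flat and home. The cup stands upright left of the file; I saw it upright after release, but it didn't register in the last top view (0 points, probably hidden by the arm). The small cup, red cup, timer and jar hadn't moved, and the highest force I read while pressing was about 12 N.

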